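# Gauge the stub-outs in the bored rack and pull the square-cut one

## Robot

A 6-joint arm with a two-finger parallel gripper is mounted at the origin on the work surface. World frame = base frame: x ahead of the robot, y to its left, z up, the work surface at z = 0. Lengths are in m, angles in degrees, forces in N, time in s.
With the tool pointing down it reaches from about 0.375 to 0.9 m from the base axis. Payload 3.1 kg.
Tool frame: the origin (TCP) lies between the finger pads; the fingertips stand 22 mm ahead of it and the grasp point (between the pads) lies 3 mm ahead of it (bot.tip_extent is the distance from the TCP to the fingertips, in m); y points along the fingers, z is the direction in which the jaws open and shut, and the axes are right-handed (so a half turn about y gives the same grasp; the last joint's range is limited). The gripper opens to 87 mm and grips with 3 to 60 N. Pads are 19 mm wide; open, the fingers measure 117 mm over their backs; the gripper's body (75 mm by 190 mm) begins 51 mm behind the grasp point.
Start: joints at [57.095, 30.224, 82.088, -0, 67.689, -10.227], TCP at [0.241, 0.577, 0.245] pointing down, gripper open.
Joint ranges: [-176.69, 176.69], [-43.24, 126.21], [12.49, 139.97], [-82, 262], [0, 151.66], [-163.58, 163.58]. Speed limits (degrees/s): [159.86, 159.86, 180, 180, 180, 180].

## Interface

Orientations are given as a 3x3 rotation matrix whose columns are the frame's x, y, z axes.
In Python, from rig import bot, eyes, models gives the robot as it stands. The module is installed in compiled form; this text tells all that it offers.
- The arm moves only by the tool arm_command, never from a script. Its arguments are lists of equal length, an entry for each row: "translation": the shift along the tool's x, y, z each as a share of 0.08 m, from -1 to 1, a list of three; "rotation": the turn, a rotation vector about the tool's x, y, z each as a share of 60 degrees, from -1 to 1, a list of three; "grip": the closure, from -1 (fully open) to 1 (shut), so that 0 is half open. In form: {"translation": [[x, y, z], ...], "rotation": [[rx, ry, rz], ...], "grip": [grip, ...]}. A call has 1 to 5 rows; each row is the pose to reach, as a shift and turn from the pose commanded when the call began, along the tool's axes at that moment; what a row does not reach only later rows make up. A row lasts 1/10 s, in which the tool goes at most 50 mm and 8.59 degrees, less where a joint would pass 70% of its speed; a pose out of reach is approached as far as the arm can. A call with a number of a shift or a turn outside -1 to 1 is refused whole. A call with a gripper value outside its range is refused whole. The fingers move at their own pace and stop on an object; the grip force is fixed at half the most. Time passes only in rows, so rows that repeat a pose let the fingers close. It gives the time, the measured TCP pose, the force and the opening at its end, in the units of the state.
- bot.read_state(): the state, without advancing time (a new reading comes with each control period).
- eyes.capture(name): name is "scene" or "top"; returns a dict with "image" (480x640x3 uint8, blue, green, red), "mtx" (3x3 intrinsics, pixels), "rvec" (rotation vector, rad) and "tvec" (3), from world to camera coordinates, as OpenCV has them. Camera axes: x right, y down, z forward; pixel columns grow to the right and rows downward; lengths in m; the calibration is good to about 2 mm. A picture is of the moment at which its call begins. There is no depth.
- bot.hand_in(): hands the job in, once; it reports no verdict.
Trained networks look in the newest picture that a camera, given by its name, has taken for a name from the list of things; names that differ only in an ending like _2 or _b are one class to them, and where a whole thing is asked for, a point or a joint stands for the part that bears it (a point fixed in the world has none). Each returns a list of dicts, best first, with "conf" (0 to 1); they miss things now and then, are a little off and sometimes report something else, mostly with a low value. They report only what shows in the picture. A call takes as long as a camera call. They do not tell look-alikes from the thing itself.
- models.recognise(camera, thing): "extent" ([left, top, right, bottom] as shares, 0 to 1, of the picture: columns of its width, rows of its height, round what is visible of it).
- models.spot_point(camera, thing): "point" ([column, row] as shares, 0 to 1, of the picture: columns of its width, rows of its height: a listed point, or the origin of a listed thing).
The state is a dict: "time_s": time; "joint_positions": joint angles; "qvel": joint speeds; "tau": joint torques, N m; "position": TCP position; "tcp_rot": TCP orientation; "force": force on the tool from outside, world axes, zero at the start; "moment": the same for the moment, N m; "opening": opening from 0.0 (shut) to 1.0 (fully open).
Only numpy, scipy, OpenCV 4.12 (cv2) and the standard library are available. Lean on these libraries where they do the work, as an engineer would, in place of code of your own. Each camera call takes 0.05 s, during which the arm holds its last target. There are 200 camera calls.

## Task

Four copper stub-outs lie with their working ends hidden just inside the bores of the blue gauge rack; three have chamfered ends, one was left square, and you can tell only by feel: slid into its bore without forcing it, the square one stops about 10 mm short of the others. Leave the three chamfered ones racked fully home in bores, and lay the square-ended one flat in the red rework tray. Leave the tape measure, cup and elbow where they are.

Things in the scene. Friction and masses are not known exactly. Their poses are not given: they have to be found in the camera images.
- rack: blue-painted gauge rack fixed to the bench. Origin on the bench at the foot of the bored face, midway across; x points level from that face into the bores (away from the robot), y across the lanes, z up. Block 250 mm wide (y), 70 mm high, from x = 0 to 57 mm. Four level bores open at x = 0, at y = -93, -31, +31, +93 mm, axes at z = 45 mm; in each lies one stub, 18 to 26 mm deep at the start
- bore (a point): centre of the mouth of the bore at rack y = -93 mm, axes as the rack's; all bores are alike: 24 mm wide for 35 mm, then a ring with an 18.4 mm hole, 10 mm deep, then a solid back wall. A square end stops on the ring (stub origin at rack x = -20 mm); a chamfered end passes to the back wall at 45 mm (stub origin at rack x = -10 mm: home, tail at -65 mm)
- rails (a point): centre line, at stub axis height (z = 45 mm), of the far end (rack x = -57 mm) of the two steel rails in front of that bore; every bore has such rails, 22 mm wide together, and stubs slide on them with about 1 N of friction. Tails overhang the rails. Free room of 40 mm between stubs; below, a white base board 8 mm thick from rack x = -75 to 0 mm
- stub_a: copper stub-out, a rigid bar 22 mm thick, 110 mm long, about 0.1 kg. Origin on its axis at mid-length (centre of mass); x along its axis from the flat brass tail (x = -55 mm, facing the robot) to the working end (+55 mm, hidden in a bore). It can roll about its axis. All four look alike; three ends taper from 22 to 9 mm over the last 16 mm, one is square; pose and name do not tell which, nor the lane
- stub_b: another of the four, same description as stub_a
- stub_c: another of the four, same description as stub_a
- stub_d: another of the four, same description as stub_a
- tray: open red rework tray fixed to the bench, 180 mm (x) by 125 mm (y) by 30 mm high, walls 4 mm, floor 4 mm thick; origin at the centre of its underside, z up. A stub laid flat on its floor has its axis 15 mm above the bench
- tape: bystander: yellow and black tape measure, 75 x 46 x 66 mm, origin at the centre of its underside
- cup: bystander: white cup, 84 mm wide at the rim, 100 mm high, origin at the centre of its underside
- elbow: bystander: copper elbow fitting lying flat, legs about 46 mm long and 31 mm thick, origin under its corner
There are look-alikes about, which are no part of the job. What is shaped like the stub_a but black or white is not meant.

How it is judged (in metres and radians):
At the end, for the whole second after the job is handed in: Three stubs lie level in the bores, home to about 4 mm (origin at rack x > -14.5 mm, axis within 5 mm of z = 45 mm, along the bores to 0.08 rad); the fourth lies flat on the tray floor (centre inside the walls, under 22 mm above the bench, level to 0.17 rad); all at rest ((((x of stub_a in the frame of tray between -0.085 and 0.085 m and y of stub_a in the frame of tray between -0.0575 and 0.0575 m and z of stub_a in the frame of tray below 0.022 m and angle between stub_a's own x axis and vertical above 1.4 rad and linear speed of stub_a below 0.02 m/s and angular speed of stub_a below 0.4 rad/s) and (x of stub_b in the frame of rack between -0.0145 and 0 m and z of stub_b in the frame of rack between 0.04 and 0.05 m and angle between the x axis of stub_b and the x axis of rack, either way round below 0.08 rad and linear speed of stub_b below 0.02 m/s and angular speed of stub_b below 0.4 rad/s) and (x of stub_c in the frame of rack between -0.0145 and 0 m and z of stub_c in the frame of rack between 0.04 and 0.05 m and angle between the x axis of stub_c and the x axis of rack, either way round below 0.08 rad and linear speed of stub_c below 0.02 m/s and angular speed of stub_c below 0.4 rad/s) and (x of stub_d in the frame of rack between -0.0145 and 0 m and z of stub_d in the frame of rack between 0.04 and 0.05 m and angle between the x axis of stub_d and the x axis of rack, either way round below 0.08 rad and linear speed of stub_d below 0.02 m/s and angular speed of stub_d below 0.4 rad/s)) or ((x of stub_b in the frame of tray between -0.085 and 0.085 m and y of stub_b in the frame of tray between -0.0575 and 0.0575 m and z of stub_b in the frame of tray below 0.022 m and angle between stub_b's own x axis and vertical above 1.4 rad and linear speed of stub_b below 0.02 m/s and angular speed of stub_b below 0.4 rad/s) and (x of stub_a in the frame of rack between -0.0145 and 0 m and z of stub_a in the frame of rack between 0.04 and 0.05 m and angle between the x axis of stub_a and the x axis of rack, either way round below 0.08 rad and linear speed of stub_a below 0.02 m/s and angular speed of stub_a below 0.4 rad/s) and (x of stub_c in the frame of rack between -0.0145 and 0 m and z of stub_c in the frame of rack between 0.04 and 0.05 m and angle between the x axis of stub_c and the x axis of rack, either way round below 0.08 rad and linear speed of stub_c below 0.02 m/s and angular speed of stub_c below 0.4 rad/s) and (x of stub_d in the frame of rack between -0.0145 and 0 m and z of stub_d in the frame of rack between 0.04 and 0.05 m and angle between the x axis of stub_d and the x axis of rack, either way round below 0.08 rad and linear speed of stub_d below 0.02 m/s and angular speed of stub_d below 0.4 rad/s)) or ((x of stub_c in the frame of tray between -0.085 and 0.085 m and y of stub_c in the frame of tray between -0.0575 and 0.0575 m and z of stub_c in the frame of tray below 0.022 m and angle between stub_c's own x axis and vertical above 1.4 rad and linear speed of stub_c below 0.02 m/s and angular speed of stub_c below 0.4 rad/s) and (x of stub_a in the frame of rack between -0.0145 and 0 m and z of stub_a in the frame of rack between 0.04 and 0.05 m and angle between the x axis of stub_a and the x axis of rack, either way round below 0.08 rad and linear speed of stub_a below 0.02 m/s and angular speed of stub_a below 0.4 rad/s) and (x of stub_b in the frame of rack between -0.0145 and 0 m and z of stub_b in the frame of rack between 0.04 and 0.05 m and angle between the x axis of stub_b and the x axis of rack, either way round below 0.08 rad and linear speed of stub_b below 0.02 m/s and angular speed of stub_b below 0.4 rad/s) and (x of stub_d in the frame of rack between -0.0145 and 0 m and z of stub_d in the frame of rack between 0.04 and 0.05 m and angle between the x axis of stub_d and the x axis of rack, either way round below 0.08 rad and linear speed of stub_d below 0.02 m/s and angular speed of stub_d below 0.4 rad/s)) or ((x of stub_d in the frame of tray between -0.085 and 0.085 m and y of stub_d in the frame of tray between -0.0575 and 0.0575 m and z of stub_d in the frame of tray below 0.022 m and angle between stub_d's own x axis and vertical above 1.4 rad and linear speed of stub_d below 0.02 m/s and angular speed of stub_d below 0.4 rad/s) and (x of stub_a in the frame of rack between -0.0145 and 0 m and z of stub_a in the frame of rack between 0.04 and 0.05 m and angle between the x axis of stub_a and the x axis of rack, either way round below 0.08 rad and linear speed of stub_a below 0.02 m/s and angular speed of stub_a below 0.4 rad/s) and (x of stub_b in the frame of rack between -0.0145 and 0 m and z of stub_b in the frame of rack between 0.04 and 0.05 m and angle between the x axis of stub_b and the x axis of rack, either way round below 0.08 rad and linear speed of stub_b below 0.02 m/s and angular speed of stub_b below 0.4 rad/s) and (x of stub_c in the frame of rack between -0.0145 and 0 m and z of stub_c in the frame of rack between 0.04 and 0.05 m and angle between the x axis of stub_c and the x axis of rack, either way round below 0.08 rad and linear speed of stub_c below 0.02 m/s and angular speed of stub_c below 0.4 rad/s)))); the robot touches nothing.
It fails at once if a stub is forced against the rack with more than 45 N (contact force between any of stub_a, stub_b, stub_c, stub_d and rack above 45 N).
It fails at once if the tape measure, cup or elbow is moved by more than 30 mm (distance of any of tape, cup, elbow from where it was at the start of the episode above 0.03 m).
It also fails if it takes over 67 s, if anything falls off the work surface, if the arm or the gripper's body presses on something with over 40 N, if the wrist force passes 120 N, or if a joint passes its speed limit or range.

## Working session

There is one attempt and no reset: what is moved stays moved. The work goes in short steps, Python scripts to look and compute and a tool call to move; the robot and the scene stay as the last step left them, time stands still between calls to the robot, and variables do not carry over. Pictures are saved under pics/ and viewed, about 8 in all and at most 12, crops included, and the job is handed in when it is done.

Besides the shell and the picture viewer there is one more tool, called after "Request:" as a command line: name --argument value ..., lists and objects as JSON in quotes. arm_command: Moves the arm, as the interface text tells. Shift numbers are shares of 0.08 m and turn numbers shares of 60 degrees, none past 1 either way. Its arguments: {"type":"object","properties":{"translation":{"type":"array"},"rotation":{"type":"array"},"grip":{"type":"array"}},"required":["translation","rotation","grip"]}

```bash
mkdir -p pics
cat > h.py <<'E'
from rig import bot, eyes, models
import numpy as np, cv2
def cap(n,f=None):
    c=eyes.capture(n)
    if f: cv2.imwrite('pics/'+f,c['image'])
    return c
def ray(c,uv,z):
    R,_=cv2.Rodrigues(np.array(c['rvec'],float)); t=np.array(c['tvec'],float).ravel()
    d=R.T@np.linalg.inv(np.array(c['mtx']))@np.array([uv[0],uv[1],1.]); o=-R.T@t
    return o+d*(z-o[2])/d[2]
def proj(c,P): return cv2.projectPoints(np.array(P,float).reshape(-1,3),np.array(c['rvec'],float),np.array(c['tvec'],float),np.array(c['mtx'],float),None)[0].reshape(-1,2)
def spots(c,cam,thing,z,n=4):
    for r in models.spot_point(cam,thing)[:n]:
        uv=np.array(r['point'])*[640,480]; print(cam,thing,round(r['conf'],2),uv.round(1),ray(c,uv,z).round(4))
E
python3 - <<'E'
from h import *
s=bot.read_state(); print(s['position'],np.round(s['tcp_rot'],3),s['force'],s['opening'])
for cam in('top','scene'):
    c=cap(cam,cam+'0.png')
    for t,z,n in(('rack',0,2),('bore',.045,4),('rails',.045,4),('stub_a',.045,6),('tray',0,2),('tape',0,1),('cup',0,1),('elbow',0,1)): spots(c,cam,t,z,n)
E
```

```text
[0.24056336 0.57611046 0.24359101] [[ 0.923 -0.001  0.386]
 [-0.386 -0.002  0.923]
 [-0.    -1.    -0.002]] [ 0.28007354  0.52880546 -0.13980689] 0.9956090577478197
top rack 0.57 [383.7 224.8] [ 0.6024 -0.1104  0.    ]
top bore 0.57 [426.6 231.7] [ 0.581  -0.1962  0.045 ]
top rails 0.57 [426.5 258.9] [ 0.5223 -0.1948  0.045 ]
top stub_a 0.94 [354.3 326.1] [ 0.3796 -0.0411  0.045 ]
top stub_a 0.86 [400.4 241.9] [ 0.5582 -0.1395  0.045 ]
top stub_a 0.83 [288.8 293. ] [0.4467 0.097  0.045 ]
top stub_a 0.79 [427.9 245.8] [ 0.5505 -0.1984  0.045 ]
top stub_a 0.69 [282.6 206.4] [0.6323 0.1142 0.045 ]
top stub_a 0.58 [367.6 235.5] [ 0.5712 -0.0694  0.045 ]
top tape 0.81 [111.3 248.3] [0.5416 0.4956 0.    ]
top elbow 0.97 [509.7 277.4] [ 0.4878 -0.3893  0.    ]
scene rack 0.65 [292.6 287.2] [ 0.6019 -0.1014  0.    ]
scene bore 0.96 [257.7 293.5] [ 0.5847 -0.1929  0.045 ]
scene rails 0.7 [245.9 275.5] [ 0.5236 -0.1852  0.045 ]
scene stub_a 0.78 [364.9 244.4] [0.6431 0.1083 0.045 ]
scene stub_a 0.73 [271.6 274.3] [ 0.5617 -0.134   0.045 ]
scene stub_a 0.73 [296.7 265.3] [ 0.5805 -0.0692  0.045 ]
scene stub_a 0.64 [262.4 219.4] [ 0.4037 -0.0476  0.045 ]
scene stub_a 0.55 [251.8 284.9] [ 0.5553 -0.1898  0.045 ]
scene stub_a 0.54 [314.6 254.1] [ 0.5828 -0.0123  0.045 ]
scene tray 0.68 [368.9 190.5] [0.4832 0.2784 0.    ]
scene tape 0.76 [429.5 165.5] [0.527  0.4949 0.    ]
scene cup 0.74 [442.4 252.2] [0.7739 0.2764 0.    ]
scene elbow 0.93 [167.8 323. ] [ 0.4877 -0.396   0.    ]
```

View pics/top0.png

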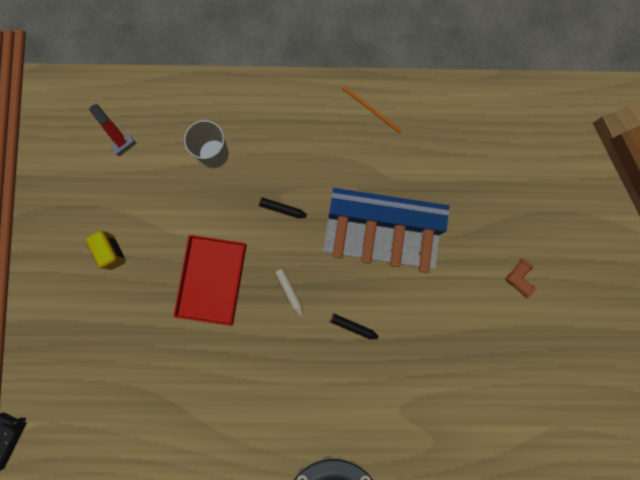

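View pics/scene0.png

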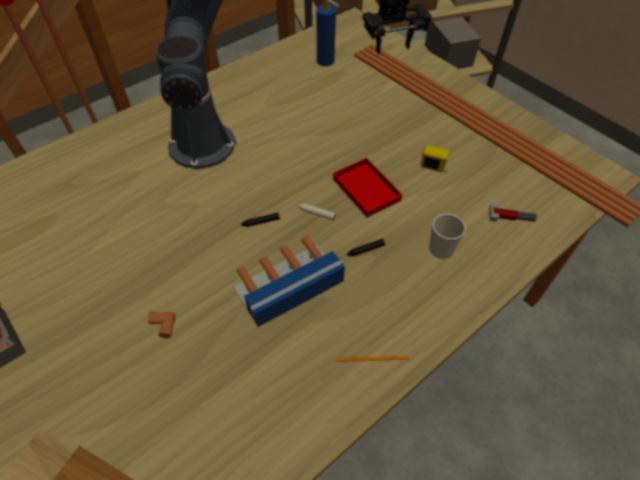

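The top view shows the rack at (390,225), rotated by about -8°. Copper stubs sit at columns 340, 370, 398 and 427, the red tray at (211,280), and black and white decoys nearby. Next I'll fit the silhouettes of the rack, tray and stubs in both views.

```bash
cat > fit.py <<'E'
from h import *
from scipy.optimize import minimize
K=4
def hullmask(c,P):
    m=np.zeros((480*K,640*K),np.uint8); h=cv2.convexHull(((proj(c,P)+.5)*K).astype(np.int32)); cv2.fillConvexPoly(m,h,1); return m
def color(c,kind):
    hsv=cv2.cvtColor(cv2.GaussianBlur(cv2.resize(c['image'],None,fx=K,fy=K,interpolation=cv2.INTER_LINEAR),(5,5),0),cv2.COLOR_BGR2HSV)
    H,S,V=cv2.split(hsv)
    if kind=='blue': return ((H>95)&(H<130)&(S>110)).astype(np.uint8)
    if kind=='red': return (((H<5)|(H>174))&(S>190)).astype(np.uint8)
def box(x0,x1,y0,y1,z0,z1): return np.array([[x,y,z] for x in(x0,x1) for y in(y0,y1) for z in(z0,z1)],float)
def W(p,P):
    c,s=np.cos(p[2]),np.sin(p[2]); P=np.atleast_2d(P); return np.c_[p[0]+c*P[:,0]-s*P[:,1],p[1]+s*P[:,0]+c*P[:,1],P[:,2]]
def fit(cs,kind,B,p0):
    ms=[]
    for c in cs:
        m=color(c,kind); a=cv2.dilate(hullmask(c,W(p0,B)),np.ones((61,61))); ms.append(m*a)
    def f(p):
        e=0
        for c,m in zip(cs,ms):
            h=hullmask(c,W(p,B)); e+=1-(h&m).sum()/(h|m).sum()
        return e
    sim=np.array([p0]*4,float); sim[1,0]+=.01;sim[2,1]+=.01;sim[3,2]+=.08
    r=minimize(f,p0,method='Nelder-Mead',options=dict(initial_simplex=sim,xatol=1e-4,fatol=1e-5)); return r.x,r.fun
E
python3 - <<'E'
from fit import *
t,s=cap('top'),cap('scene')
for n,cs in(('top',[t]),('scene',[s]),('both',[t,s])):
    p,e=fit(cs,'blue',box(0,.057,-.125,.125,0,.07),[.60,-.106,-.13]); q,e2=fit(cs,'red',box(-.09,.09,-.0625,.0625,0,.03),[.478,.278,-.1])
    print(n,p.round(4),round(e,3),q.round(4),round(e2,3))
np.save('rack.npy',p);np.save('tray.npy',q)
im=cv2.resize(t['image'],None,fx=4,fy=4,interpolation=cv2.INTER_CUBIC)
im2=cv2.resize(s['image'],None,fx=4,fy=4,interpolation=cv2.INTER_CUBIC)
for c,I in((t,im),(s,im2)):
    for P in (box(0,.057,-.125,.125,0,.07),):
        for u in proj(c,W(p,P)): cv2.circle(I,tuple(((u+.5)*4).astype(int)),3,(0,255,255),-1)
    for y in(-.093,-.031,.031,.093):
        for u in proj(c,W(p,[[-.057,y,.056],[-.08,y,.056],[0,y,.056]])): cv2.circle(I,tuple(((u+.5)*4).astype(int)),2,(0,255,0),-1)
a=im[720:1120,1240:1840]; b=im2[920:1320,900:1420]
b=cv2.resize(b,(600,400)) if 0 else cv2.copyMakeBorder(b,0,0,0,0,0)
cv2.imwrite('pics/a.png',cv2.resize(a,(800,533)));cv2.imwrite('pics/b.png',cv2.resize(b,(780,600)))
E
```

```text
top [ 0.5981 -0.1085 -0.1201] 0.326 [ 0.4759  0.2707 -0.1349] 0.062
scene [ 0.5956 -0.1035 -0.1151] 0.281 [ 0.4711  0.2765 -0.2072] 0.139
both [ 0.5975 -0.1065 -0.125 ] 0.613 [ 0.475   0.272  -0.1556] 0.214
```

View pics/a.png

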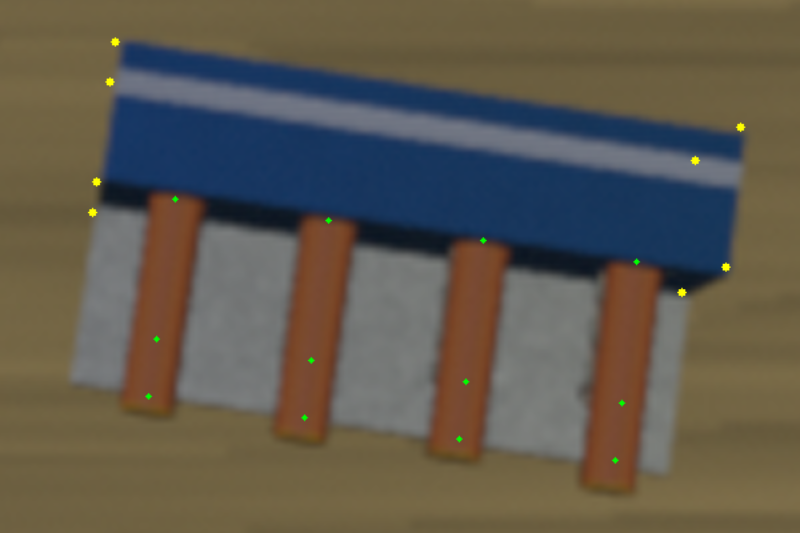

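View pics/b.png

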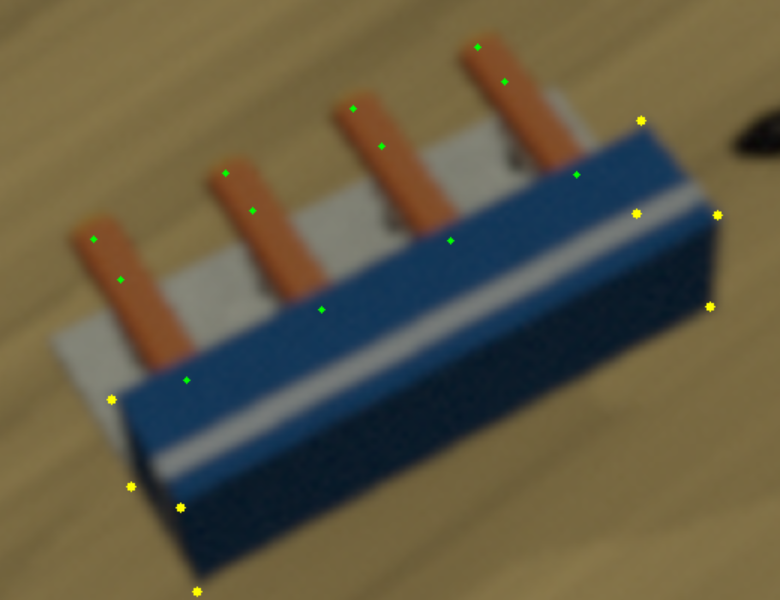

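Crop a shows four copper stubs, with tails at crop (147,405), (301,432), (454,452) and (609,484). The yellow rack corners are a few mm off, because the white stripe and dark face broke the mask. I'll refit using hand-read corners.

```bash
cat > f2.py <<'E'
from fit import *
from scipy.optimize import least_squares
t,s=cap('top'),cap('scene')
A=lambda u:(np.array(u)*.75+[1240,720])/4-.5
B=lambda u:(np.array(u)*2/3+[900,920])/4-.5
T=[((122,42),(.057,.125,.07)),((744,134),(.057,-.125,.07)),((103,186),(0,.125,.07)),((730,266),(0,-.125,.07)),((70,384),(-.075,.125,.008)),((668,472),(-.075,-.125,.008))]
S=[((645,128),(0,.125,.07)),((718,202),(.057,.125,.07)),((125,400),(0,-.125,.07)),((178,498),(.057,-.125,.07)),((200,576),(.057,-.125,0)),((50,342),(-.075,-.125,.008))]
def res(p,w):
    r=[]
    if w&1:r.append(proj(t,W(p,[x[1] for x in T]))-A([x[0] for x in T]))
    if w&2:r.append(proj(s,W(p,[x[1] for x in S]))-B([x[0] for x in S]))
    return np.concatenate(r).ravel()
for w in(1,2,3):
    r=least_squares(res,[.597,-.107,-.125],args=(w,)); print(w,r.x.round(4),r.fun.round(1))
p=r.x; np.save('rack.npy',p)
inv=lambda P:np.array([[np.cos(p[2]),np.sin(p[2])],[-np.sin(p[2]),np.cos(p[2])]])@(P[:2]-p[:2])
for u in((147,402),(301,430),(454,450),(609,482)): print('tail top, rack frame',inv(ray(t,A(u),.056)).round(4))
for u in((482,38),(356,98),(228,160),(90,222)): print('scene',inv(ray(s,B(u),.054)).round(4))
print('cams',[-cv2.Rodrigues(c['rvec'])[0].T@np.array(c['tvec']).ravel() for c in(t,s)])
E
python3 f2.py
```

```text
1 [ 0.5968 -0.108  -0.1302] [-0.3  0.1  0.2 -0.6 -0.5 -0.8 -0.   1.   0.2  0.4  0.4 -0.1]
2 [ 0.5962 -0.1035 -0.1269] [-0.1 -2.   0.5  1.4 -1.6 -1.2  1.   0.5  0.2  1.5  0.1 -0.6]
3 [ 0.5967 -0.1061 -0.1286] [-1.3  0.2 -0.7 -0.7 -1.4 -0.6 -0.9  0.9 -0.6  0.5 -0.4 -0.1 -0.7 -1.3
 -0.2  2.2 -2.5 -0.5  0.1  1.2 -0.6  2.2 -0.7  0.1]
tail top, rack frame [-0.0818  0.0928]
tail top, rack frame [-0.0842  0.0311]
tail top, rack frame [-0.0836 -0.0298]
tail top, rack frame [-0.0875 -0.0918]
scene [-0.0837  0.0975]
scene [-0.0851  0.0348]
scene [-0.0859 -0.0271]
scene [-0.089  -0.0907]
cams [array([0.4252464 , 0.04117087, 1.06262274]), array([ 1.15684392, -0.47971706,  1.0902825 ])]
```

Request:
arm_command --translation '[[0,0,0],[0,0,0],[0,0,0]]' --rotation '[[0,-0.127,0],[0,-0.254,0],[0,-0.254,0]]' --grip '[1,1,1]'

```text
time_s: 1.4
position: [0.2409, 0.5767, 0.2445]
tcp_rot: [[0.992, -0.0, 0.13], [-0.13, -0.0, 0.992], [-0.0, -1.0, -0.0]]
force: [-0.2, 0.2, 0.1]
opening: 0.81
```

Request:
arm_command --translation '[[0.28,0,-0.48],[0.565,0,-0.964],[0.565,0,-0.964]]' --rotation '[[0,0,0],[0,0,0],[0,0,0]]' --grip '[1,1,1]'

```text
time_s: 1.7
position: [0.2765, 0.49, 0.2442]
tcp_rot: [[0.991, -0.001, 0.136], [-0.136, -0.004, 0.991], [-0.001, -1.0, -0.005]]
force: [0.1, 0.5, 0.2]
opening: 0.537
```

Request:
arm_command --translation '[[0.28,0,-0.48],[0.565,0,-0.964]]' --rotation '[[0,0,0],[0,0,0]]' --grip '[1,1]'

```text
time_s: 1.9
position: [0.311, 0.4121, 0.2448]
tcp_rot: [[0.992, 0.001, 0.13], [-0.13, 0.001, 0.992], [0.001, -1.0, 0.001]]
force: [0.7, -1.0, 0.8]
opening: 0.356
```

Request:
arm_command --translation '[[0.28,0,-0.48],[0.565,0,-0.964]]' --rotation '[[0,0,0],[0,0,0]]' --grip '[1,1]'

```text
time_s: 2.1
position: [0.3461, 0.329, 0.2449]
tcp_rot: [[0.991, 0.001, 0.131], [-0.131, 0.001, 0.991], [0.001, -1.0, 0.001]]
force: [1.1, 0.4, 0.1]
opening: 0.171
```

Request:
arm_command --translation '[[0.28,0,-0.48],[0.565,0,-0.964]]' --rotation '[[0,0,0],[0,0,0]]' --grip '[1,1]'

```text
time_s: 2.3
position: [0.3812, 0.2464, 0.2449]
tcp_rot: [[0.991, 0.001, 0.132], [-0.132, 0.001, 0.991], [0.001, -1.0, 0.001]]
force: [0.7, 0.5, -0.5]
opening: 0.03
```

Request:
arm_command --translation '[[0.28,0,-0.48],[0.565,0,-0.964]]' --rotation '[[0,0,0],[0,0,0]]' --grip '[1,1]'

```text
time_s: 2.5
position: [0.4161, 0.1639, 0.245]
tcp_rot: [[0.991, 0.002, 0.132], [-0.132, 0.001, 0.991], [0.001, -1.0, 0.001]]
force: [1.2, -0.2, 0.0]
opening: 0.006
```

Request:
arm_command --translation '[[0.28,0.3,-0.48],[0.565,0.6,-0.964]]' --rotation '[[0,0,0],[0,0,0]]' --grip '[1,1]'

```text
time_s: 2.7
position: [0.4515, 0.0826, 0.1977]
tcp_rot: [[0.991, 0.005, 0.132], [-0.132, 0.0, 0.991], [0.004, -1.0, 0.001]]
force: [0.5, 1.1, -0.8]
opening: 0.003
```

Request:
arm_command --translation '[[0.28,0.3,-0.48],[0.565,0.75,-0.964],[0.565,0.75,-0.964],[0.565,0.75,-0.964]]' --rotation '[[0,0,0],[0,0,0],[0,0,0],[0,0,0]]' --grip '[1,1,1,1]'

```text
time_s: 3.1
position: [0.4845, 0.0009, 0.1362]
tcp_rot: [[0.991, -0.002, 0.134], [-0.134, 0.001, 0.991], [-0.002, -1.0, 0.001]]
force: [-0.6, -0.4, 1.0]
opening: 0.002
```

Request:
arm_command --translation '[[0,0.5,0],[0,1,0],[0,1,0],[0,1,0]]' --rotation '[[0,0,0],[0,0,0],[0,0,0],[0,0,0]]' --grip '[1,1,1,1]'

```text
time_s: 3.5
position: [0.4839, 0.003, 0.058]
tcp_rot: [[0.992, -0.001, 0.128], [-0.128, 0.0, 0.992], [-0.001, -1.0, 0.0]]
force: [-0.5, 0.7, 0.1]
opening: 0.003
```

Request:
arm_command --translation '[[0.06,0,0],[0.12,0,0],[0.18,0,0],[0.24,0,0],[0.3,0,0]]' --rotation '[[0,0,0],[0,0,0],[0,0,0],[0,0,0],[0,0,0]]' --grip '[1,1,1,1,1]'

```text
time_s: 4.0
position: [0.509, -0.0017, 0.0579]
tcp_rot: [[0.992, 0.001, 0.13], [-0.13, -0.0, 0.992], [0.001, -1.0, -0.0]]
force: [0.5, 0.5, -0.6]
opening: -0.0
```

Request:
arm_command --translation '[[0.025,0,0],[0.05,0,0],[0.075,0,0],[0.1,0,0]]' --rotation '[[0,0,0],[0,0,0],[0,0,0],[0,0,0]]' --grip '[1,1,1,1]'

```text
time_s: 4.4
position: [0.5155, -0.0025, 0.057]
tcp_rot: [[0.992, -0.002, 0.129], [-0.129, 0.0, 0.992], [-0.002, -1.0, 0.0]]
force: [-1.0, -0.3, 0.9]
opening: 0.005
```

Request:
arm_command --translation '[[0.02,0,0],[0.04,0,0],[0.06,0,0],[0.075,0,0]]' --rotation '[[0,0,0],[0,0,0],[0,0,0],[0,0,0]]' --grip '[1,1,1,1]'

```text
time_s: 4.8
position: [0.5221, -0.0034, 0.0572]
tcp_rot: [[0.992, 0.0, 0.13], [-0.13, 0.0, 0.992], [0.0, -1.0, 0.0]]
force: [-0.3, 0.0, -0.3]
opening: 0.007
```

Request:
arm_command --translation '[[0.015,0,0],[0.025,0,0]]' --rotation '[[0,0,0],[0,0,0]]' --grip '[1,1]'

```text
time_s: 5.0
position: [0.5241, -0.0036, 0.0572]
tcp_rot: [[0.992, 0.0, 0.129], [-0.129, -0.0, 0.992], [0.0, -1.0, 0.0]]
force: [-0.9, -0.2, -0.2]
opening: 0.001
```

Request:
arm_command --translation '[[0.015,0,0],[0.03,0,0]]' --rotation '[[0,0,0],[0,0,0]]' --grip '[1,1]'

```text
time_s: 5.2
position: [0.5263, -0.0039, 0.0572]
tcp_rot: [[0.992, -0.0, 0.13], [-0.13, 0.0, 0.992], [-0.0, -1.0, 0.0]]
force: [-0.5, 0.0, 0.0]
opening: -0.001
```

Request:
arm_command --translation '[[0.015,0,0],[0.03,0,0]]' --rotation '[[0,0,0],[0,0,0]]' --grip '[1,1]'

```text
time_s: 5.4
position: [0.5288, -0.0042, 0.0573]
tcp_rot: [[0.992, -0.0, 0.129], [-0.129, -0.0, 0.992], [-0.0, -1.0, -0.0]]
force: [-0.7, -0.8, -0.3]
opening: 0.001
```

Run:
```python
from h import *
for i in range(6):
    c=cap('top' if i%2 else 'scene','p%d.png'%i); s=bot.read_state(); print(s['force'].round(2))
a,b=[cv2.imread('pics/p%d.png'%i) for i in(5,4)]
a=cv2.resize(a[170:290,300:460],(640,480),interpolation=2)
b=cv2.resize(b[220:330,230:360],(0,0),fx=3,fy=3,interpolation=2)
cv2.imwrite('pics/m.png',np.hstack([a[:, :400],np.pad(b,((0,150),(0,0),(0,0)))]))
```

```text
[ 0.13 -0.11 -0.19]
[ 0.73 -0.41  0.47]
[-0.02 -0.45  1.14]
[ 0.71 -0.4  -0.31]
[ 0.75 -0.28  1.33]
[-0.72  0.36  0.08]
```

View pics/m.png

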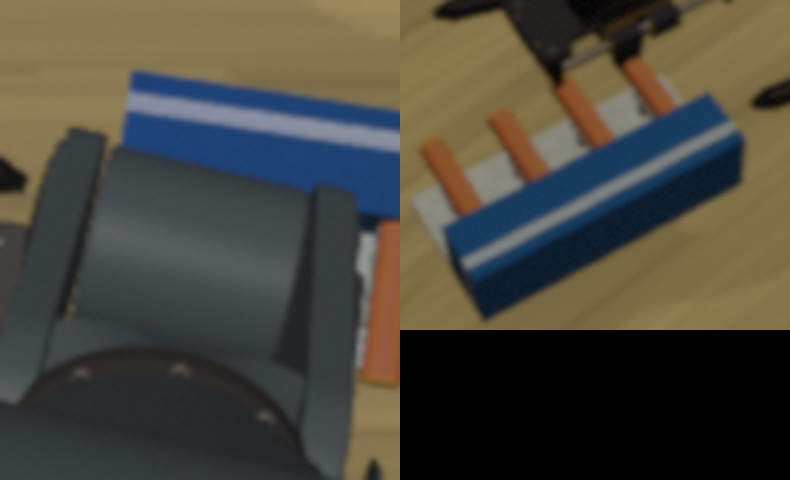

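Scene crop: the fingertips are at the tail of the +93 stub (635,60), which now looks shorter than its neighbours. I'll keep pushing gently.

Request:
arm_command --translation '[[0.015,0,0],[0.03,0,0]]' --rotation '[[0,0,0],[0,0,0]]' --grip '[1,1]'

```text
time_s: 5.9
position: [0.5309, -0.0045, 0.0572]
tcp_rot: [[0.992, -0.001, 0.129], [-0.129, 0.0, 0.992], [-0.001, -1.0, -0.0]]
force: [-0.6, -0.5, -0.3]
opening: 0.007
```

Request:
arm_command --translation '[[0.015,0,0],[0.03,0,0]]' --rotation '[[0,0,0],[0,0,0]]' --grip '[1,1]'

```text
time_s: 6.1
position: [0.5335, -0.0048, 0.0572]
tcp_rot: [[0.992, -0.0, 0.129], [-0.129, 0.0, 0.992], [-0.0, -1.0, -0.0]]
force: [-0.2, -0.6, -0.4]
opening: 0.004
```

Request:
arm_command --translation '[[0.01,0,0],[0.02,0,0]]' --rotation '[[0,0,0],[0,0,0]]' --grip '[1,1]'

```text
time_s: 6.3
position: [0.5349, -0.005, 0.0572]
tcp_rot: [[0.992, -0.001, 0.129], [-0.129, 0.0, 0.992], [-0.001, -1.0, -0.0]]
force: [-2.2, -0.9, 0.4]
opening: 0.005
```

Request:
arm_command --translation '[[0.01,0,0],[0.015,0,0]]' --rotation '[[0,0,0],[0,0,0]]' --grip '[1,1]'

```text
time_s: 6.5
position: [0.535, -0.005, 0.0571]
tcp_rot: [[0.992, -0.003, 0.129], [-0.129, 0.0, 0.992], [-0.003, -1.0, 0.0]]
force: [-3.6, -1.0, 2.8]
opening: 0.002
```

Lane +93 is home: it stopped at TCP rack x of about -74.6 mm, as predicted. On to lane +31.

Request:
arm_command --translation '[[-0.5,0,0],[-0.5,0,-0.4],[-0.5,0,-0.775],[-0.5,0,-0.775]]' --rotation '[[0,0,0],[0,0,0],[0,0,0],[0,0,0]]' --grip '[1,1,1,1]'

```text
time_s: 6.9
position: [0.4901, -0.0646, 0.0575]
tcp_rot: [[0.991, 0.004, 0.133], [-0.133, -0.002, 0.991], [0.004, -1.0, -0.001]]
force: [0.2, 0.1, -0.5]
opening: 0.007
```

Request:
arm_command --translation '[[0.07,0,0],[0.14,0,0],[0.2,0,0],[0.24,0,0],[0.28,0,0]]' --rotation '[[0,0,0],[0,0,0],[0,0,0],[0,0,0],[0,0,0]]' --grip '[1,1,1,1,1]'

```text
time_s: 7.4
position: [0.511, -0.0637, 0.0572]
tcp_rot: [[0.992, -0.0, 0.128], [-0.128, 0.0, 0.992], [-0.0, -1.0, 0.0]]
force: [-1.4, 0.4, 0.8]
opening: 0.007
```

Request:
arm_command --translation '[[0.02,0,0],[0.04,0,0],[0.06,0,0],[0.07,0,0]]' --rotation '[[0,0,0],[0,0,0],[0,0,0],[0,0,0]]' --grip '[1,1,1,1]'

```text
time_s: 7.8
position: [0.5164, -0.0651, 0.0572]
tcp_rot: [[0.992, -0.0, 0.129], [-0.129, 0.0, 0.992], [-0.0, -1.0, 0.0]]
force: [-0.7, 0.6, -0.3]
opening: 0.004
```

Request:
arm_command --translation '[[0.015,0,0],[0.03,0,0]]' --rotation '[[0,0,0],[0,0,0]]' --grip '[1,1]'

```text
time_s: 8.0
position: [0.5187, -0.0654, 0.0572]
tcp_rot: [[0.992, -0.0, 0.13], [-0.13, 0.0, 0.992], [-0.0, -1.0, 0.0]]
force: [-0.8, -0.4, 0.7]
opening: 0.003
```

Request:
arm_command --translation '[[0.02,0,0],[0.035,0,0]]' --rotation '[[0,0,0],[0,0,0]]' --grip '[1,1]'

```text
time_s: 8.2
position: [0.5217, -0.0658, 0.0573]
tcp_rot: [[0.992, 0.0, 0.13], [-0.13, -0.0, 0.992], [0.0, -1.0, -0.0]]
force: [-0.8, -0.0, -0.1]
opening: 0.008
```

Request:
arm_command --translation '[[0.02,0,0],[0.035,0,0]]' --rotation '[[0,0,0],[0,0,0]]' --grip '[1,1]'

```text
time_s: 8.4
position: [0.5244, -0.0662, 0.0573]
tcp_rot: [[0.992, 0.0, 0.129], [-0.129, -0.0, 0.992], [0.0, -1.0, -0.0]]
force: [-0.9, -0.3, -0.5]
opening: 0.005
```

Request:
arm_command --translation '[[0.015,0,0],[0.03,0,0]]' --rotation '[[0,0,0],[0,0,0]]' --grip '[1,1]'

```text
time_s: 8.6
position: [0.5263, -0.0664, 0.0572]
tcp_rot: [[0.992, -0.001, 0.129], [-0.129, 0.0, 0.992], [-0.001, -1.0, 0.0]]
force: [-1.6, 0.2, 0.8]
opening: 0.006
```

Request:
arm_command --translation '[[0.01,0,0],[0.02,0,0]]' --rotation '[[0,0,0],[0,0,0]]' --grip '[1,1]'

```text
time_s: 8.8
position: [0.5264, -0.0662, 0.0571]
tcp_rot: [[0.992, -0.004, 0.129], [-0.129, 0.001, 0.992], [-0.004, -1.0, 0.0]]
force: [-5.8, -0.1, 3.7]
opening: 0.005
```

Lane +31 is home too, so on to lane -31.

Request:
arm_command --translation '[[-0.5,0,0],[-0.5,0,-0.4],[-0.5,0,-0.775],[-0.5,0,-0.775]]' --rotation '[[0,0,0],[0,0,0],[0,0,0],[0,0,0]]' --grip '[1,1,1,1]'

```text
time_s: 9.2
position: [0.4826, -0.1268, 0.0576]
tcp_rot: [[0.991, 0.005, 0.133], [-0.133, -0.003, 0.991], [0.006, -1.0, -0.002]]
force: [0.8, -0.2, -0.1]
opening: 0.004
```

Request:
arm_command --translation '[[0.07,0,0],[0.14,0,0],[0.2,0,0],[0.24,0,0],[0.28,0,0]]' --rotation '[[0,0,0],[0,0,0],[0,0,0],[0,0,0],[0,0,0]]' --grip '[1,1,1,1,1]'

```text
time_s: 9.7
position: [0.5029, -0.1251, 0.0572]
tcp_rot: [[0.992, -0.001, 0.128], [-0.128, 0.0, 0.992], [-0.001, -1.0, 0.0]]
force: [-0.9, -0.2, 0.3]
opening: 0.004
```

Request:
arm_command --translation '[[0.02,0,0],[0.04,0,0],[0.06,0,0],[0.07,0,0]]' --rotation '[[0,0,0],[0,0,0],[0,0,0],[0,0,0]]' --grip '[1,1,1,1]'

```text
time_s: 10.1
position: [0.5076, -0.1263, 0.0571]
tcp_rot: [[0.992, -0.002, 0.129], [-0.129, 0.001, 0.992], [-0.002, -1.0, 0.0]]
force: [-2.8, 0.1, 0.6]
opening: 0.005
```

Request:
arm_command --translation '[[0.015,0,0],[0.03,0,0]]' --rotation '[[0,0,0],[0,0,0]]' --grip '[1,1]'

```text
time_s: 10.3
position: [0.5078, -0.126, 0.057]
tcp_rot: [[0.992, -0.006, 0.129], [-0.129, 0.002, 0.992], [-0.007, -1.0, 0.001]]
force: [-9.1, -0.9, 4.1]
opening: 0.004
```

Lane -31 stops about 10 mm short with force rising, so it is the square one. Now lane -93.

Request:
arm_command --translation '[[-0.4,0,0],[-0.4,0,-0.4],[-0.4,0,-0.775],[-0.4,0,-0.775]]' --rotation '[[0,0,0],[0,0,0],[0,0,0],[0,0,0]]' --grip '[1,1,1,1]'

```text
time_s: 10.7
position: [0.473, -0.1886, 0.0577]
tcp_rot: [[0.991, 0.005, 0.133], [-0.133, -0.004, 0.991], [0.006, -1.0, -0.003]]
force: [0.3, -0.4, 0.4]
opening: 0.006
```

Request:
arm_command --translation '[[0.07,0,0],[0.14,0,0],[0.2,0,0],[0.24,0,0],[0.28,0,0]]' --rotation '[[0,0,0],[0,0,0],[0,0,0],[0,0,0],[0,0,0]]' --grip '[1,1,1,1,1]'

```text
time_s: 11.2
position: [0.4934, -0.1864, 0.0572]
tcp_rot: [[0.992, -0.0, 0.128], [-0.128, 0.0, 0.992], [-0.0, -1.0, 0.0]]
force: [-0.8, -1.8, -0.3]
opening: 0.006
```

Request:
arm_command --translation '[[0.02,0,0],[0.04,0,0],[0.06,0,0],[0.07,0,0]]' --rotation '[[0,0,0],[0,0,0],[0,0,0],[0,0,0]]' --grip '[1,1,1,1]'

```text
time_s: 11.6
position: [0.4987, -0.1878, 0.0572]
tcp_rot: [[0.992, -0.0, 0.129], [-0.129, 0.0, 0.992], [-0.0, -1.0, 0.0]]
force: [-0.8, 0.9, 0.2]
opening: 0.006
```

Request:
arm_command --translation '[[0.015,0,0],[0.03,0,0]]' --rotation '[[0,0,0],[0,0,0]]' --grip '[1,1]'

```text
time_s: 11.8
position: [0.501, -0.1882, 0.0572]
tcp_rot: [[0.992, -0.0, 0.13], [-0.13, 0.0, 0.992], [-0.0, -1.0, 0.0]]
force: [-0.2, -0.0, 0.7]
opening: 0.003
```

Request:
arm_command --translation '[[0.015,0,0],[0.03,0,0]]' --rotation '[[0,0,0],[0,0,0]]' --grip '[1,1]'

```text
time_s: 12.0
position: [0.5035, -0.1885, 0.0573]
tcp_rot: [[0.992, 0.0, 0.13], [-0.13, -0.0, 0.992], [0.0, -1.0, -0.0]]
force: [-0.7, -0.1, -0.7]
opening: 0.01
```

Request:
arm_command --translation '[[0.02,0,0],[0.03,0,0]]' --rotation '[[0,0,0],[0,0,0]]' --grip '[1,1]'

```text
time_s: 12.2
position: [0.5061, -0.1889, 0.0573]
tcp_rot: [[0.992, 0.0, 0.129], [-0.129, -0.0, 0.992], [0.0, -1.0, -0.0]]
force: [-0.2, -0.1, 1.0]
opening: 0.008
```

Request:
arm_command --translation '[[0.02,0,0],[0.035,0,0]]' --rotation '[[0,0,0],[0,0,0]]' --grip '[1,1]'

```text
time_s: 12.4
position: [0.5088, -0.1892, 0.0572]
tcp_rot: [[0.992, 0.0, 0.129], [-0.129, -0.0, 0.992], [0.0, -1.0, -0.0]]
force: [-1.4, -0.5, 1.3]
opening: 0.007
```

Request:
arm_command --translation '[[0.015,0,0],[0.025,0,0]]' --rotation '[[0,0,0],[0,0,0]]' --grip '[1,1]'

```text
time_s: 12.6
position: [0.5089, -0.1889, 0.0571]
tcp_rot: [[0.992, -0.004, 0.129], [-0.129, 0.001, 0.992], [-0.004, -1.0, 0.001]]
force: [-5.2, -0.9, 2.9]
opening: 0.005
```

Request:
arm_command --translation '[[0.01,0,0],[0.02,0,0]]' --rotation '[[0,0,0],[0,0,0]]' --grip '[1,1]'

```text
time_s: 12.8
position: [0.509, -0.1888, 0.057]
tcp_rot: [[0.992, -0.007, 0.128], [-0.128, 0.002, 0.992], [-0.007, -1.0, 0.001]]
force: [-9.2, -2.3, 6.3]
opening: 0.006
```

All three chamfered stubs are home. The stop positions suggest a true rack yaw of about -0.14 rad. Next I'll lift, half open and go above the tail of the lane -31 stub.

Request:
arm_command --translation '[[-0.25,0,0],[-0.5,0,0],[-0.5,-0.4,0],[-0.5,-0.8,0.2],[-0.5,-0.8,0.79]]' --rotation '[[0,0,0],[0,0,0],[0,0.01,0],[0,0.01,0],[0,0.01,0]]' --grip '[1,1,1,0,0]'

```text
time_s: 13.3
position: [0.4856, -0.1261, 0.125]
tcp_rot: [[0.989, 0.013, 0.145], [-0.145, -0.007, 0.989], [0.014, -1.0, -0.005]]
force: [1.1, 0.7, -0.1]
opening: 0.109
```

Request:
arm_command --translation '[[0.3,0,0],[0.57,0,0],[0.57,0,0],[0.57,0,0],[0.57,0,0]]' --rotation '[[0,0,0],[0,0,0],[0,0,0],[0,0,0],[0,0,0]]' --grip '[0,0,0,0,0]'

```text
time_s: 13.8
position: [0.5244, -0.1278, 0.1209]
tcp_rot: [[0.99, -0.002, 0.14], [-0.14, 0.001, 0.99], [-0.002, -1.0, 0.001]]
force: [-0.7, -0.5, -0.8]
opening: 0.481
```

Request:
arm_command --translation '[[0.02,0.4,0],[0.02,0.7,0],[0.02,0.85,0],[0.02,0.85,0]]' --rotation '[[0,0,0],[0,0,0],[0,0,0],[0,0,0]]' --grip '[0,0,0,0]'

```text
time_s: 14.2
position: [0.5255, -0.1279, 0.0517]
tcp_rot: [[0.99, -0.004, 0.141], [-0.141, 0.002, 0.99], [-0.004, -1.0, 0.001]]
force: [-1.5, -0.6, 0.2]
opening: 0.5
```

Request:
arm_command --translation '[[0,0,0],[0,0,0],[0,0,0]]' --rotation '[[0,0,0],[0,0,0],[0,0,0]]' --grip '[0.3,0.3,0.3]'

```text
time_s: 14.5
position: [0.528, -0.1287, 0.0543]
tcp_rot: [[0.99, 0.002, 0.14], [-0.14, -0.001, 0.99], [0.002, -1.0, -0.001]]
force: [-0.2, -0.5, -0.3]
opening: 0.371
```

Request:
arm_command --translation '[[0,0,0],[0,0,0],[0,0,0]]' --rotation '[[0,0,0],[0,0,0],[0,0,0]]' --grip '[0.6,0.6,0.6]'

```text
time_s: 14.8
position: [0.5276, -0.1286, 0.0537]
tcp_rot: [[0.99, 0.001, 0.14], [-0.14, -0.001, 0.99], [0.001, -1.0, -0.001]]
force: [-0.4, -1.4, 3.8]
opening: 0.242
```

Request:
arm_command --translation '[[0,0,0],[-0.1,0,0],[-0.2,0,0],[-0.3,0,0],[-0.4,0,0]]' --rotation '[[0,0,0],[0,0,0],[0,0,0],[0,0,0],[0,0,0]]' --grip '[0.8,0.8,0.8,0.8,0.8]'

```text
time_s: 15.3
position: [0.495, -0.1238, 0.0533]
tcp_rot: [[0.99, 0.0, 0.14], [-0.14, -0.0, 0.99], [0.0, -1.0, -0.0]]
force: [0.6, -1.0, 0.9]
opening: 0.241
```

Run:
```python
from h import *
s=bot.read_state(); print(s['position'],s['force'].round(1),s['opening'])
c=cap('scene','q.png'); im=cv2.resize(c['image'][200:330,200:370],(0,0),fx=4,fy=4,interpolation=2); cv2.imwrite('pics/q2.png',im)
```

```text
[ 0.49501042 -0.12384742  0.05328627] [ 0.6 -1.   0.9] 0.24092612462706006
```

View pics/q2.png

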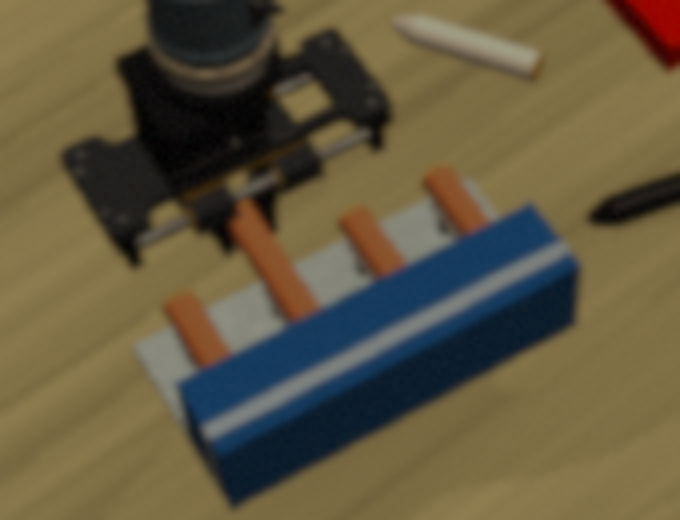

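Scene crop: the gripped stub (260,260) is drawn well out, while the other three stick out short and equal. I'll slide it back 8 mm, then regrasp nearer its middle.

Request:
arm_command --translation '[[0.1,0,0],[0.1,0,0],[0.1,0,0],[0.1,0,0],[0.1,0,0]]' --rotation '[[0,0,0],[0,0,0],[0,0,0],[0,0,0],[0,0,0]]' --grip '[0.8,0.3,0.15,0.15,0.15]'

```text
time_s: 15.85
position: [0.5037, -0.1248, 0.053]
tcp_rot: [[0.99, -0.0, 0.14], [-0.14, 0.0, 0.99], [-0.0, -1.0, 0.0]]
force: [0.4, -0.6, -1.1]
opening: 0.417
```

Request:
arm_command --translation '[[0.15,0,0],[0.3,0,0],[0.3,0,0],[0.3,0,0],[0.3,0,0]]' --rotation '[[0,0,0],[0,0,0],[0,0,0],[0,0,0],[0,0,0]]' --grip '[0.15,0.15,0.3,0.8,0.8]'

```text
time_s: 16.35
position: [0.5264, -0.128, 0.053]
tcp_rot: [[0.99, -0.002, 0.14], [-0.14, 0.001, 0.99], [-0.002, -1.0, 0.0]]
force: [-0.4, -1.0, 1.0]
opening: 0.251
```

Request:
arm_command --translation '[[0,0,0],[0,0,0],[0,0,0]]' --rotation '[[0,0,0],[0,0,0],[0,0,0]]' --grip '[0.8,0.8,0.8]'

```text
time_s: 16.65
position: [0.5268, -0.1282, 0.0532]
tcp_rot: [[0.99, -0.001, 0.14], [-0.14, 0.0, 0.99], [-0.001, -1.0, 0.0]]
force: [-1.3, -0.1, -0.2]
opening: 0.244
```

Request:
arm_command --translation '[[-0.1,0,0],[-0.2,0,0],[-0.35,0,0],[-0.5,0,0],[-0.5,0,0]]' --rotation '[[0,0,0],[0,0,0],[0,0,0],[0,0,0],[0,0,0]]' --grip '[0.8,0.8,0.8,0.8,0.8]'

```text
time_s: 17.15
position: [0.4849, -0.1217, 0.053]
tcp_rot: [[0.99, -0.004, 0.14], [-0.14, 0.002, 0.99], [-0.004, -1.0, 0.001]]
force: [-0.8, 0.4, -1.3]
opening: 0.242
```

Request:
arm_command --translation '[[0,-0.1,0],[0,-0.3,0],[0,-0.6,0],[0,-0.9,0],[0,-0.9,0]]' --rotation '[[0,0,0],[0,0,0],[0,0,0],[0,0,0],[0,0,0]]' --grip '[0.8,0.8,0.8,0.8,0.8]'

```text
time_s: 17.65
position: [0.4906, -0.1239, 0.1284]
tcp_rot: [[0.99, 0.007, 0.139], [-0.139, -0.004, 0.99], [0.008, -1.0, -0.003]]
force: [0.7, -0.3, -1.4]
opening: 0.243
```

Request:
arm_command --translation '[[-0.07,0,0.3],[-0.14,0,0.65],[-0.217,0,0.968]]' --rotation '[[0,0,0],[0,0,0],[0,0,0]]' --grip '[0.8,0.8,0.8]'

```text
time_s: 17.95
position: [0.4816, -0.0429, 0.1249]
tcp_rot: [[0.99, 0.0, 0.141], [-0.141, 0.0, 0.99], [0.0, -1.0, 0.0]]
force: [0.4, 0.1, -0.9]
opening: 0.242
```

Request:
arm_command --translation '[[-0.07,0,0.32],[-0.14,0,0.65],[-0.217,0,0.968]]' --rotation '[[0,0,0],[0,0,0],[0,0,0]]' --grip '[0.8,0.8,0.8]'

```text
time_s: 18.25
position: [0.4752, 0.0365, 0.1248]
tcp_rot: [[0.99, 0.0, 0.14], [-0.14, 0.0, 0.99], [0.0, -1.0, 0.0]]
force: [0.5, -0.1, -1.4]
opening: 0.244
```

Request:
arm_command --translation '[[-0.07,0,0.32],[-0.14,0,0.65],[-0.217,0,0.968]]' --rotation '[[0,0,0],[0,0,0],[0,0,0]]' --grip '[0.8,0.8,0.8]'

```text
time_s: 18.55
position: [0.4688, 0.1157, 0.1248]
tcp_rot: [[0.99, 0.0, 0.14], [-0.14, 0.0, 0.99], [0.0, -1.0, 0.0]]
force: [-0.5, -0.4, -1.2]
opening: 0.241
```

Request:
arm_command --translation '[[-0.07,0,0.32],[-0.14,0,0.65],[-0.217,0,0.968]]' --rotation '[[0,0,0],[0,0,0],[0,0,0]]' --grip '[0.8,0.8,0.8]'

```text
time_s: 18.85
position: [0.4624, 0.1949, 0.1247]
tcp_rot: [[0.99, -0.0, 0.14], [-0.14, 0.0, 0.99], [-0.0, -1.0, 0.0]]
force: [-0.4, -0.7, -1.3]
opening: 0.241
```

Request:
arm_command --translation '[[-0.07,0,0.32],[-0.14,0,0.65],[-0.217,0,0.9],[-0.217,0,0.968],[-0.217,0,0.968]]' --rotation '[[0,0,0],[0,0,0],[0,0,0],[0,0,0],[0,0,0]]' --grip '[0.8,0.8,0.8,0.8,0.8]'

```text
time_s: 19.35
position: [0.456, 0.2733, 0.1248]
tcp_rot: [[0.99, 0.0, 0.138], [-0.138, -0.0, 0.99], [0.0, -1.0, -0.0]]
force: [0.1, -0.9, -0.5]
opening: 0.24
```

Run:
```python
from h import *
s=bot.read_state(); print(s['position'],s['force'].round(1),s['opening'])
c=cap('scene'); im=cv2.resize(c['image'][100:330,220:480],(780,690)[:2])[:590]; cv2.imwrite('pics/r.png',im)
```

```text
[0.45602645 0.27332608 0.1247983 ] [ 0.1 -0.9 -0.5] 0.23988419497499763
```

View pics/r.png

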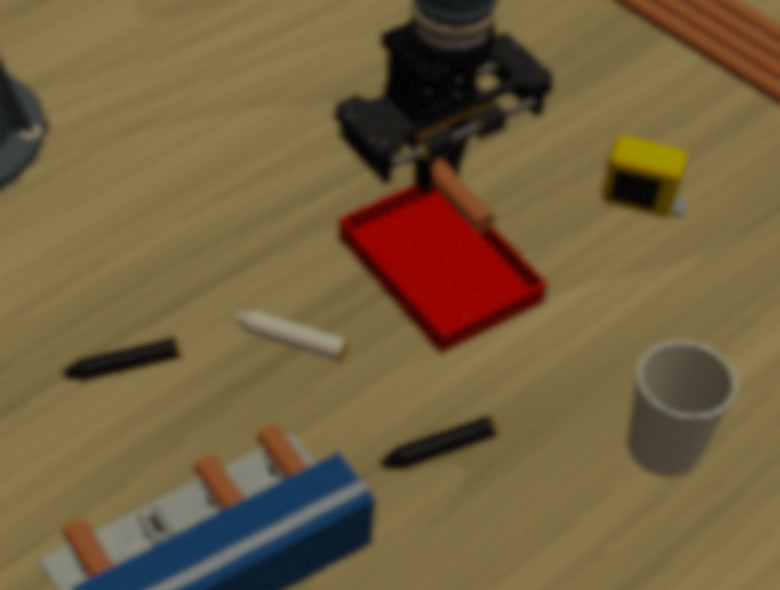

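The stub is held level over the tray, at about (460,195) in the crop. Lowering it now and releasing about 6 mm above the floor, because the fingertips reach lower than the stub.

Request:
arm_command --translation '[[0,0.3,0],[0,0.6,0],[0,0.8,0],[0,0.8,0]]' --rotation '[[0,0,0],[0,0,0],[0,0,0],[0,0,0]]' --grip '[0.8,0.8,0.8,0.8]'

```text
time_s: 19.8
position: [0.4548, 0.2709, 0.0593]
tcp_rot: [[0.99, -0.005, 0.141], [-0.142, -0.002, 0.99], [-0.005, -1.0, -0.003]]
force: [-0.5, 0.2, -0.6]
opening: 0.242
```

Request:
arm_command --translation '[[0,0.1,0],[0,0.2,0],[0,0.3,0],[0,0.38,0],[0,0.38,0]]' --rotation '[[0,0,0],[0,0,0],[0,0,0],[0,0,0],[0,0,0]]' --grip '[0.8,0.8,0.8,0.8,0.8]'

```text
time_s: 20.3
position: [0.4555, 0.2726, 0.0301]
tcp_rot: [[0.99, -0.001, 0.14], [-0.14, -0.001, 0.99], [-0.001, -1.0, -0.001]]
force: [-0.2, -0.2, -1.0]
opening: 0.247
```

Request:
arm_command --translation '[[0,0,0],[0,0,0],[0,0,0],[0,0,0],[0,0,0]]' --rotation '[[0,0,0],[0,0,0],[0,0,0],[0,0,0],[0,0,0]]' --grip '[0.4,0.3,0.2,0.2,0.2]'

```text
time_s: 20.8
position: [0.4562, 0.2728, 0.0311]
tcp_rot: [[0.99, 0.001, 0.14], [-0.14, 0.0, 0.99], [0.001, -1.0, 0.0]]
force: [-0.2, 0.2, 0.1]
opening: 0.398
```

Request:
arm_command --translation '[[0,-0.2,0],[0,-0.5,0],[0,-1,0],[0,-1,0]]' --rotation '[[0,0,0],[0,0,0],[0,0,0],[0,0,0]]' --grip '[0.2,0.2,0.2,0.2]'

```text
time_s: 21.2
position: [0.4589, 0.2739, 0.115]
tcp_rot: [[0.99, 0.009, 0.14], [-0.14, 0.003, 0.99], [0.008, -1.0, 0.004]]
force: [0.1, -0.5, -0.8]
opening: 0.399
```

Request:
arm_command --translation '[[-0.3,-0.4,0.3],[-0.6,-0.8,0.6],[-0.8,-1,1],[-0.8,-1,1],[-0.8,-1,1]]' --rotation '[[0,0,0],[0,0,0],[0,0,0],[0,0,0],[0,0,0]]' --grip '[0.2,0.2,0.2,0.2,0.2]'

```text
time_s: 21.7
position: [0.4032, 0.3613, 0.1907]
tcp_rot: [[0.99, 0.0, 0.138], [-0.138, -0.0, 0.99], [0.0, -1.0, -0.0]]
force: [0.2, -0.2, -0.4]
opening: 0.403
```

Run:
```python
from h import *
s=bot.read_state(); print(s['position'],s['force'].round(1),s['opening'])
t=cap('top'); a=cv2.resize(t['image'][175:345,165:460],(0,0),fx=2.7,fy=2.7,interpolation=2)
for r in models.spot_point('top','stub_a')[:6]:
    uv=np.array(r['point'])*[640,480]; print(round(r['conf'],2),uv.round(),ray(t,uv,.045).round(3),ray(t,uv,.015).round(3))
cv2.imwrite('pics/f.png',a)
for n in('tape','elbow'): spots(t,'top',n,0,1)
```

```text
[0.40323715 0.36127524 0.19069001] [ 0.2 -0.2 -0.4] 0.4031486019206006
0.9 [210. 281.] [0.471 0.264 0.045] [0.472 0.271 0.015]
0.8 [289. 291.] [0.452 0.097 0.045] [0.452 0.099 0.015]
0.74 [373. 228.] [ 0.587 -0.081  0.045] [ 0.591 -0.084  0.015]
0.62 [283. 207.] [0.631 0.114 0.045] [0.637 0.116 0.015]
0.53 [338. 221.] [ 0.601 -0.006  0.045] [ 0.607 -0.008  0.015]
0.53 [430. 234.] [ 0.577 -0.203  0.045] [ 0.582 -0.21   0.015]
top tape 0.65 [113.2 252.6] [0.5321 0.4907 0.    ]
top elbow 0.95 [512.4 278.3] [ 0.4859 -0.3952  0.    ]
```

View pics/f.png

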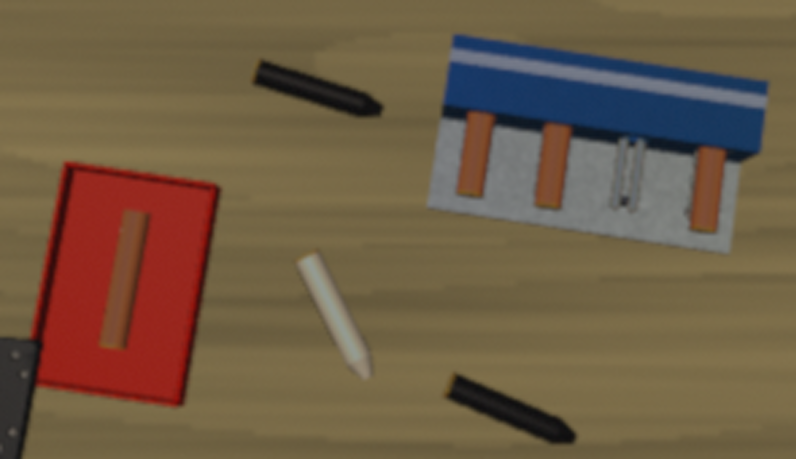

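The picture shows the stub lying flat mid-tray (125,280). Three stubs are equally deep in the rack at (475,155), (552,165) and (708,190), and lane -31 is empty. Handing in.

```bash
python3 -c "
from rig import bot; print(bot.hand_in())"
```

```text
the job is handed in; nothing more can be done
None
```

The job is handed in, with the square-ended stub flat in the red tray and the other three home in their bores. The hand-in gives no verdict.

- **Finding the square one:** I pushed each stub in gently with closed fingers, to about 10 N at the wrist at most. Lanes +93, +31 and -93 stopped at the back wall. Lane -31 stopped about 10 mm short, so that was the square one.
- **Moving it:** I drew it part way out, regrasped it nearer its middle and lowered it into the tray. I let go about 6 mm above the floor, because the fingertips reach lower than the stub.
- **Last checks:** At about 22 s, the last top picture showed the stub flat mid-tray, three equally deep stubs and lane -31 empty. The arm was clear of everything.
- **Disagreements:**
  - The home stops differed by 2 mm across the lanes, which fits my first rack angle being about 0.6° off.
  - The scene camera put the rack about 4 mm to one side of the top camera's estimate. I used the top camera, and the grasp was fine.
  - The tape and elbow read up to 11 mm from their first positions, with nothing near them. I put that down to network noise. I did not measure the cup again.

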